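# Press the banding wheel's brake release with its keyed tool

### The job

Pull the keyed release tool (the one with the flat paddle-shaped wooden grip) up out of the wooden stand, put its shaft into the hub in the middle of the banding wheel, turn it until its key slips into the hub's keyway, and push it down against the spring until its collar sits on the hub. Finish while still gripping the tool and holding it pressed fully home, because the brake stays released only as long as it is held down. Leave the round-knobbed tool standing in the stand.

Things in the scene. Friction and masses are not known exactly. Their poses are not given: they have to be found in the camera images.
- key_tool: Release tool, 152 mm long, 0.13 to 0.25 kg, upright in a hole of the stand. Origin: centre of its lower end (nose); z up the tool, x to the side where the key sticks out. Steel shaft 20 mm diameter, z 0 to 60 mm, nose tapered to 12 mm over the first 6 mm. Key: 6 mm wide in y, out to 16 mm from the axis, from z 18 to z 54 mm; the 18 mm below it are plain round.
- tool_collar (a point): centre of the underside of the release tool's collar, 60 mm above its nose. The collar has 52 mm diameter, is 6 mm thick, and has a small ear at the tool's +x, above the key (9 mm wide, out to 34 mm from the axis). In the stand it rests on the top board and the shaft hangs freely in the hole.
- tool_grip (a point): point on the release tool's axis in its flat wooden grip, 118 mm above the nose. The grip is 14 mm thick in the tool's y, 34 mm wide in its x, and runs from 78 to 152 mm above the nose.
- plain_tool: The other tool in the stand: same shaft (20 mm diameter, 60 mm long) and 52 mm collar, but no key, no ear, and a round pear-shaped wooden knob (33 mm diameter, top 152 mm above the nose). Origin: centre of its nose, z up. Not needed; it stays where it stands.
- stand: Wooden stand, fixed during the job: 190 mm long in x, 70 mm wide in y; base board, two end posts, 14 mm top board with its top 80 mm above the table. Two through holes of 39 mm diameter at x = -60 and +60 mm; the two tools hang in them by their collars, in either order. Origin: centre of the underside.
- wheel: Banding wheel, fixed during the job (brake on): 150 mm aluminium wheel head, its top 65 mm above the table; a steel hub of 52 mm diameter rises from its middle to 85 mm. Origin: centre of the underside, z up; x points from the axis through the hub's keyway. A thin dark line on the wheel head runs outwards from the keyway.
- hub_mouth (a point): centre of the bore's mouth, on the hub's flat top, 85 mm above the table; axes as the wheel. Bore 23 mm diameter; keyway: slot 9 mm wide on the bore's +x side, out to 18 mm from the axis, open at the hub's top and running all the way down. With the tool home, its collar's underside is here and its x lies along the wheel's x.
- plunger_pin (a joint): spring plunger at the bottom of the bore, m pressed down: 0 at rest (its top 50 mm below the hub mouth), 0.010 with the tool's collar on the hub, 0.013 end of travel. It pushes up with 5 N at rest, 10 N at 0.010, and lifts the tool again if let go.
Not all that is in view belongs to the job. Leave any red look-alike of the key_tool alone.

How it is judged:
On the way, in this order (a step that is already met when the one before it is completed fails the run):
1. the release tool has been pulled out of the stand: held by the fingers, its nose above the stand's top board (height (world z) of key_tool above 0.085 m and contact force between the fingers and key_tool above 1 N), for 0.1 s.
2. the shaft's nose is in the hub's bore, held by the fingers (horizontal distance between key_tool and hub_mouth below 0.005 m and height (world z) of key_tool below 0.079 m and contact force between the fingers and key_tool above 1 N), for 0.05 s.
At the end, for the whole second after the job is handed in: Key in the keyway and collar on the hub (within 3 mm in height, 4 mm sideways, tilt under 0.09 rad, yaw within 0.25 rad of the keyway), plunger pressed at least 7 mm, fingers still holding the tool (over 2 N), at rest. The round-knobbed tool stands in its hole (z of tool_collar in the frame of hub_mouth below 0.003 m and horizontal distance between tool_collar and hub_mouth below 0.004 m and angle between the x axis of key_tool and the x axis of wheel, either way round below 0.25 rad and angle between key_tool's own z axis and vertical below 0.09 rad and value of joint plunger_pin above 0.007 m and contact force between the fingers and key_tool above 2 N and linear speed of key_tool below 0.02 m/s and horizontal distance between plain_tool and stand below 0.075 m and height (world z) of plain_tool below 0.03 m and angle between plain_tool's own z axis and vertical below 0.15 rad); the arm keeps its last pose, push and grip.
It fails at once if the round-knobbed tool is lifted out of the stand (height (world z) of plain_tool above 0.06 m).
It also fails if it takes over 38 s, if anything falls off the work surface, if the arm or the gripper's body presses on something with over 40 N, if the wrist force passes 120 N, or if a joint passes its speed limit or range.

### The arm

A 6-joint arm with a two-finger parallel gripper is mounted at the origin on a cart in front of the work surface, level with it; the furniture and walls round the work are solid. World frame = base frame: x ahead of the robot, y to its left, z up, the work surface at z = 0. Lengths are in m, angles in rad, forces in N, time in s.
With the tool pointing down it reaches from about 0.275 to 0.75 m from the base axis. Payload 10.2 kg.
Tool frame: the origin (TCP) lies midway between the tips of the shut fingers; the grasp point (between the pads) lies 19 mm behind it; z points along the fingers, x is the direction in which the jaws open and shut, and the axes are right-handed (so a half turn about z gives the same grasp; the last joint's range is limited). The gripper opens to 85 mm and grips with 20 to 120 N. Pads are 22 mm wide; open, the fingers measure 114 mm over their backs; the gripper's body (76 mm by 85 mm) begins 54 mm behind the grasp point. The pads swing forward as they close: fully open they stand 13 mm farther back than shut.
Start: joints at [0.93, 0.313, 1.498, -0, 1.331, -0.223], TCP at [0.213, 0.48, 0.231] pointing down, gripper open.
Joint ranges: [-2.94, 2.94], [-0.97, 2.17], [0.19, 2.56], [-1.23, 4.37], [0.02, 3.11], [-2.88, 2.88]. Speed limits (rad/s): [2.39, 2.39, 3.01, 3.14, 3.14, 3.14].

### API

Orientations are given as a unit quaternion [w, x, y, z].
In Python, from workcell import r gives the robot as it stands. The module is installed in compiled form; this text tells all that it offers.
- The arm moves only by the tool arm_command, never from a script. Its argument "moves" is a list that holds one entry, the list of rows, each a list of 5 numbers: the opening, from 0 (shut) to 1 (fully open), then the shift along the tool's x, y, z in m, then the turn about the tool's z in rad. A call has exactly 5 rows; each row is the pose to reach, as a shift and turn from the pose commanded when the call began, along the tool's axes at that moment; what a row does not reach only later rows make up. A row lasts 1/12 s, in which the tool goes at most 41.7 mm and 7.16 degrees, less where a joint would pass 70% of its speed; a pose out of reach is approached as far as the arm can. A call with a gripper value outside its range is refused whole. The fingers move at their own pace and stop on an object; the grip force is fixed at half the most. Time passes only in rows, so rows that repeat a pose let the fingers close, or fill a call up. It gives the time, the measured TCP pose, the force and the opening at its end, in the units of the state.
- r.sense(): the state, without advancing time (a new reading comes with each control period).
- r.read_camera(name): name is "side" or "top" or "wrist"; returns a dict with "image" (384x512x3 uint8, blue, green, red), "intrinsics" (3x3 intrinsics, pixels), "position" and "orientation" of the camera in the world; the wrist camera has in their place "T_tool_cam" (4x4, takes a point from camera to tool coordinates, whose origin is the TCP and whose axes are the tool frame's). Camera axes: x right, y down, z forward; pixel columns grow to the right and rows downward; lengths in m; the calibration is good to about 2 mm. A picture is of the moment at which its call begins: read the wrist's pose just before it. There is no depth.
- r.close_job(): hands the job in, once; it reports no verdict.
Trained networks look in a picture, given as the dict that the camera call returned (one of the last four; its "shot" number tells which), for a name from the list of things; names that differ only in an ending like _2 or _b are one class to them, and where a whole thing is asked for, a point or a joint stands for the part that bears it (a point fixed in the world has none). Each returns a list of dicts, best first, with "confidence" (0 to 1); they miss things now and then, are a little off and sometimes report something else, mostly with a low value. They report only what shows in the picture. A call takes as long as a camera call. They do not tell look-alikes from the thing itself.
- r.find_in(thing, picture): "box" ([centre column, centre row, width, height] in pixels, round what is visible of it).
- r.masks_of(thing, picture): "pixels" (384x512 bool, what is visible of it) and "box" ([centre column, centre row, width, height] in pixels, round what is visible of it).
- r.mark_of(thing, picture): "at" ([column, row] in pixels: a listed point, or the origin of a listed thing).
The state is a dict: "time_s": time; "joint_positions": joint angles; "qvel": joint speeds; "effort": joint torques, N m; "tcp_pos": TCP position; "eef_rot": TCP orientation; "ft_force": force on the tool from outside, world axes, zero at the start; "wrist_torque": the same for the moment, N m; "finger_gap": finger opening in m.
Only numpy, scipy, OpenCV 4.12 (cv2) and the standard library are available. Lean on these libraries where they do the work, as an engineer would, in place of code of your own. Each camera call takes 0.05 s, during which the arm holds its last target.

## Working session

There is one attempt and no reset: what is moved stays moved. The work goes in short steps, Python scripts to look and compute and a tool call to move; the robot and the scene stay as the last step left them, time stands still between calls to the robot, and variables do not carry over. Pictures are saved under pics/ and viewed, and the job is handed in when it is done.

Besides the shell and the picture viewer there is one more tool, called after ">>>" as name([rows], argument=value, ...), one row to a line, values as JSON. arm_command: Moves the arm, as the interface text tells. Its arguments: {"type":"object","properties":{"moves":{"type":"array"}},"required":["moves"]}

```bash
mkdir -p pics
cat > h.py <<'E'
import numpy as np, cv2
from scipy.spatial.transform import Rotation as R
from workcell import r
def q2R(q): return R.from_quat([q[1],q[2],q[3],q[0]]).as_matrix()
def cam(name):
    s=r.sense(); p=r.read_camera(name)
    K=np.array(p['intrinsics'])
    if name=='wrist':
        T=np.array(p['T_tool_cam']); Rt=q2R(s['eef_rot'])
        Rc=Rt@T[:3,:3]; c=Rt@T[:3,3]+np.array(s['tcp_pos'])
    else: Rc=q2R(p['orientation']); c=np.array(p['position'])
    return p,K,Rc,c
def ray(px,K,Rc): return Rc@np.linalg.inv(K)@np.array([px[0],px[1],1.])
def atz(px,z,K,Rc,c):
    d=ray(px,K,Rc); return c+d*(z-c[2])/d[2]
def proj(P,K,Rc,c):
    v=K@(Rc.T@(np.array(P)-c)); return v[:2]/v[2]
def tri(rs):
    A=np.zeros((3,3));b=np.zeros(3)
    for c,d in rs:
        d=d/np.linalg.norm(d);M=np.eye(3)-np.outer(d,d);A+=M;b+=M@c
    return np.linalg.solve(A,b)
E
python3 - <<'E'
from h import *
s=r.sense(); print(s['time_s'],s['tcp_pos'],s['eef_rot'],s['finger_gap'],s['ft_force'])
for n in ['side','top','wrist']:
    p,K,Rc,c=cam(n); cv2.imwrite(f'pics/{n}0.png',p['image']); print(n,K[0,0],K[0,2],K[1,2],c.round(3),Rc[:,2].round(2))
    for t in ['key_tool','tool_collar','tool_grip','plain_tool','stand','wheel','hub_mouth']:
        try: print(t,[(np.round(m['at'],1).tolist(),round(m['confidence'],2)) for m in r.mark_of(t,p)][:3])
        except Exception as e: print(t,e)
print(r.sense()['time_s'])
E
```

```text
0.0 [0.21287209 0.4796313  0.23073686] [ 2.18052923e-04  8.38371317e-01  5.45099192e-01 -5.98310759e-04] 0.08545816311528309 [-0.06756403 -0.34890989  0.10231932]
side 364.95926188170506 252.6602837213948 190.16340495309774 [0.493 0.568 0.393] [ 0.02 -0.95 -0.32]
key_tool [([229.9, 203.8], 0.72), ([253.7, 232.9], 0.58)]
tool_collar [([232.1, 185.1], 0.85), ([253.4, 213.1], 0.7)]
tool_grip [([256.2, 187.7], 0.9), ([226.5, 162.1], 0.58)]
plain_tool [([267.9, 205.2], 0.7), ([225.8, 185.5], 0.63)]
stand [([252.2, 209.2], 0.86)]
wheel [([219.8, 268.2], 0.88)]
hub_mouth [([217.0, 230.3], 0.79)]
top 446.8731643316627 247.69277850873482 190.49808073794918 [ 0.334 -0.22   1.   ] [ 0.18 -0.01 -0.98]
key_tool [([261.0, 197.8], 0.79), ([326.3, 157.9], 0.76), ([185.1, 163.7], 0.17)]
tool_collar [([266.7, 191.1], 0.85), ([330.5, 148.8], 0.79), ([179.8, 156.6], 0.25)]
tool_grip [([332.1, 138.8], 0.66), ([263.8, 183.1], 0.55)]
plain_tool [([312.2, 203.7], 0.71)]
stand [([318.2, 184.1], 0.76)]
wheel [([184.6, 165.1], 0.78)]
hub_mouth [([182.9, 157.0], 0.77)]
wrist 281.8188386696178 256.59027321746527 189.5222501559805 [0.149 0.509 0.373] [ 0.25 -0.11 -0.96]
key_tool []
tool_collar []
tool_grip []
plain_tool []
stand []
wheel []
hub_mouth []
1.2
```

Run:
```python
import cv2,numpy as np
a=cv2.imread('pics/top0.png')[100:250,120:400]; cv2.imwrite('pics/topc.png',cv2.resize(a,None,fx=2.8,fy=2.8,interpolation=cv2.INTER_CUBIC))
a=cv2.imread('pics/side0.png')[110:310,130:360]; cv2.imwrite('pics/sidec.png',cv2.resize(a,None,fx=3,fy=3,interpolation=cv2.INTER_CUBIC))
```

```text
(no output)
```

View pics/topc.png

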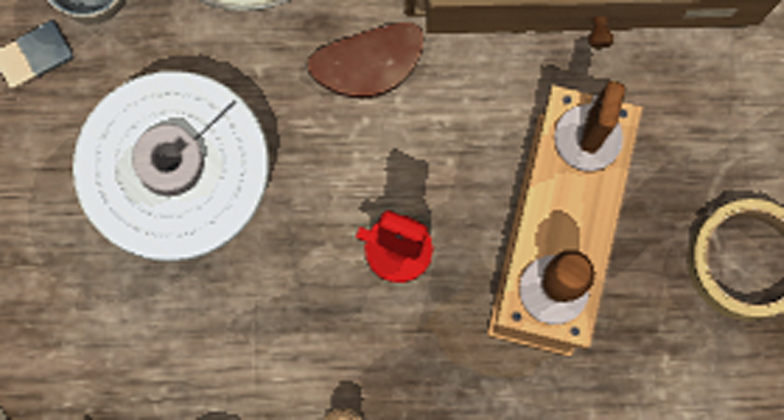

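View pics/sidec.png

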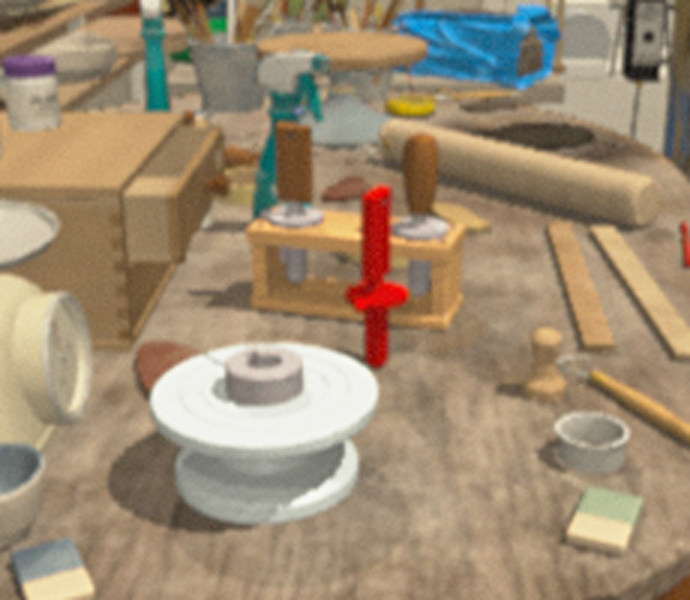

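View pics/top0.png

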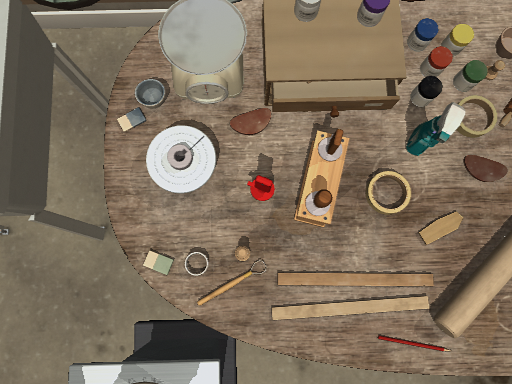

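Run:
```python
from h import *
s=r.sense(); print('tool axes\n',q2R(s['eef_rot']).round(3))
pt,Kt,Rt,ct=cam('top'); ps,Ks,Rs,cs=cam('side')
print(Rt.round(2)); print(pt.keys())
print('collar', atz((330.5,148.8),.08,Kt,Rt,ct), atz((232.1,185.1),.08,Ks,Rs,cs))
print('hub', atz((182.9,157),.085,Kt,Rt,ct), atz((217,230.3),.085,Ks,Rs,cs))
print('grip', atz((332.1,138.8),.138,Kt,Rt,ct), atz((226.5,162.1),.138,Ks,Rs,cs))
for n,c,rd in [('hub',((182.9,157),(217,230.3)),0),('collar',((330.5,148.8),(232.1,185.1)),0),('grip',((332.1,138.8),(226.5,162.1)),0),('red',((266.7,191.1),(253.4,213.1)),0)]:
  print(n,tri([(ct,ray(c[0],Kt,Rt)),(cs,ray(c[1],Ks,Rs))]))
z=lambda x,y:(120+x/2.8,100+y/2.8)
h=atz(z(168,158),.085,Kt,Rt,ct);print('hub',h)
a=atz(z(188,142),.065,Kt,Rt,ct);b=atz(z(235,101),.065,Kt,Rt,ct);d=b-a
print('line',a,b,np.arctan2(d[1],d[0]), np.arctan2(*(b-h)[[1,0]]))
print('plain collar',atz(z(556,290),.08,Kt,Rt,ct),'drawer knob',atz((334,112),.05,Kt,Rt,ct))
print('stand corners',[atz(z(*q),.08,Kt,Rt,ct).round(3) for q in [(553,86),(642,103),(491,333),(585,350)]])
print('drawer corner',[atz(q,.07,Kt,Rt,ct).round(3) for q in [(273,108),(395,105),(275,80)]])
```

```text
tool axes
 [[ 0.406  0.914  0.   ]
 [ 0.914 -0.406 -0.   ]
 [-0.     0.    -1.   ]]
[[-0.03 -0.98  0.18]
 [-1.    0.03 -0.01]
 [ 0.01 -0.18 -0.98]]
dict_keys(['image', 'intrinsics', 'position', 'orientation', 'shot'])
collar [ 0.58412321 -0.4087684   0.08      ] [ 0.57377083 -0.39348308  0.08      ]
hub [ 0.57279086 -0.09547897  0.085     ] [ 0.58008636 -0.08866399  0.085     ]
grip [ 0.58895557 -0.40128641  0.138     ] [ 0.59063639 -0.42309705  0.138     ]
hub [ 0.57745237 -0.09481388  0.08122536]
collar [ 0.5799417  -0.40925234  0.07619554]
grip [ 0.58783727 -0.4000906   0.14377094]
red [ 0.5072     -0.27190183  0.04582284]
hub [ 0.57418551 -0.08937901  0.085     ]
line [ 0.59174784 -0.10193199  0.065     ] [ 0.62366136 -0.13844298  0.065     ] -0.8524878512300661 -0.7812183868926454
plain collar [ 0.46703381 -0.37686507  0.08      ] drawer knob [ 0.67686486 -0.42782625  0.05      ]
stand corners [array([ 0.625, -0.383,  0.08 ]), array([ 0.61 , -0.451,  0.08 ]), array([ 0.436, -0.327,  0.08 ]), array([ 0.422, -0.396,  0.08 ])]
drawer corner [array([ 0.682, -0.29 ,  0.07 ]), array([ 0.682, -0.558,  0.07 ]), array([ 0.747, -0.297,  0.07 ])]
```

>>> arm_command([
  [[1, -0.028, 0.028, -0.008, 0], [1, -0.056, 0.056, -0.016, 0], [1, -0.085, 0.085, -0.025, 0], [1, -0.113, 0.113, -0.035, 0], [1, -0.142, 0.142, -0.045, 0]],
])

```text
time_s: 1.72
tcp_pos: [0.285, 0.2913, 0.2766]
eef_rot: [0.0, 0.838, 0.545, 0.0]
ft_force: [1.5, 0.5, 0.3]
finger_gap: 0.0852
```

>>> arm_command([
  [[1, -0.028, 0.028, 0, 0], [1, -0.056, 0.056, 0, 0], [1, -0.085, 0.085, 0, 0], [1, -0.113, 0.113, 0, 0], [1, -0.142, 0.142, 0, 0]],
])

```text
time_s: 2.13
tcp_pos: [0.3573, 0.1037, 0.2765]
eef_rot: [0.0, 0.838, 0.545, 0.0]
ft_force: [2.9, 0.9, -0.4]
finger_gap: 0.0852
```

>>> arm_command([
  [[1, -0.028, 0.028, 0, 0], [1, -0.056, 0.056, 0, 0], [1, -0.085, 0.085, 0, 0], [1, -0.113, 0.113, 0, 0], [1, -0.142, 0.142, 0, 0]],
])

```text
time_s: 2.55
tcp_pos: [0.4296, -0.084, 0.2764]
eef_rot: [0.0, 0.839, 0.545, 0.0]
ft_force: [0.1, 0.4, 1.1]
finger_gap: 0.0852
```

>>> arm_command([
  [[1, -0.028, 0.028, 0, 0], [1, -0.056, 0.056, 0, 0], [1, -0.085, 0.085, 0, 0], [1, -0.113, 0.113, 0, 0], [1, -0.142, 0.142, 0, 0]],
])

```text
time_s: 2.97
tcp_pos: [0.5018, -0.2712, 0.2761]
eef_rot: [0.0, 0.838, 0.545, 0.0]
ft_force: [1.0, 0.8, 0.3]
finger_gap: 0.0853
```

Run:
```python
from h import *
s=r.sense(); print(s['time_s'],s['tcp_pos'],s['joint_positions'].round(2)); print(q2R(s['eef_rot']).round(3))
p,K,Rc,c=cam('wrist'); np.savez('w1.npz',K=K,Rc=Rc,c=c); cv2.imwrite('pics/w1.png',p['image'])
for t in ['tool_collar','tool_grip','hub_mouth']:
    print(t,[(np.round(m['at'],1).tolist(),round(m['confidence'],2)) for m in r.mark_of(t,p)][:3])
```

```text
2.9667 [ 0.50181134 -0.27120821  0.27610883] [-0.7   0.39  1.28  0.    1.48 -1.85]
[[ 0.406  0.914  0.   ]
 [ 0.914 -0.406  0.   ]
 [ 0.     0.    -1.   ]]
tool_collar [([191.2, 263.3], 0.77), ([265.6, 165.0], 0.77)]
tool_grip [([184.4, 288.6], 0.88), ([267.7, 177.7], 0.83)]
hub_mouth []
```

View pics/w1.png

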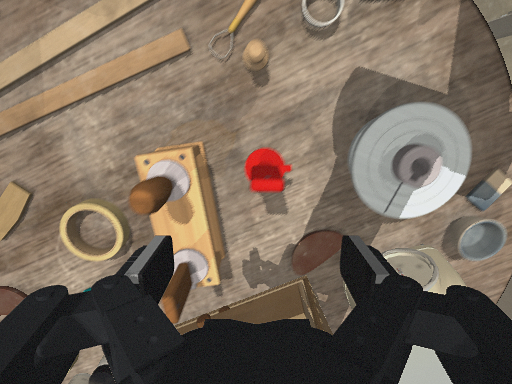

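Run:
```python
import cv2,numpy as np
i=cv2.imread('pics/w1.png')
a=cv2.resize(i[235:335,140:240],None,fx=6,fy=6,interpolation=cv2.INTER_CUBIC)
b=cv2.resize(i[110:210,370:470],None,fx=6,fy=6,interpolation=cv2.INTER_CUBIC)
cv2.imwrite('pics/w1a.png',a);cv2.imwrite('pics/w1b.png',b)
i=cv2.imread('pics/top0.png');cv2.imwrite('pics/t0a.png',cv2.resize(i[115:175,300:360],None,fx=9,fy=9,interpolation=cv2.INTER_CUBIC))
```

```text
(no output)
```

View pics/w1a.png

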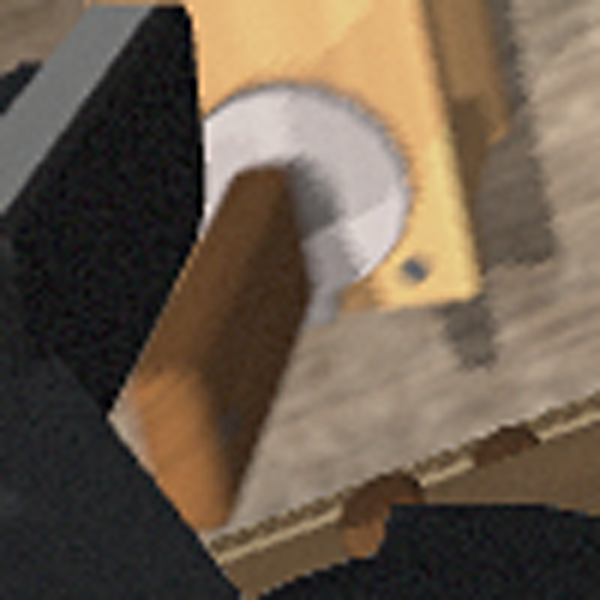

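View pics/w1b.png

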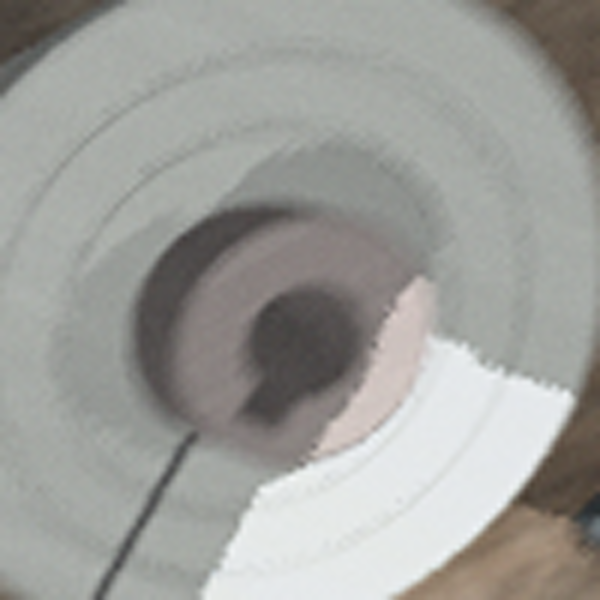

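View pics/t0a.png

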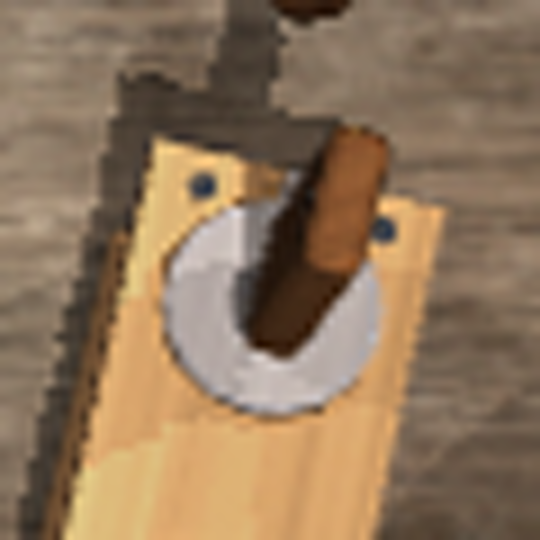

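Run:
```python
from h import *
w=np.load('w1.npz');K,Rc,c=w['K'],w['Rc'],w['c']
pt,Kt,Rt,ct=cam('top')
from scipy.optimize import least_squares
def circ(P):
    P=np.array(P)[:,:2]
    f=lambda v:np.hypot(P[:,0]-v[0],P[:,1]-v[1])-v[2]
    o=least_squares(f,[*P.mean(0),.026]);return o.x,np.abs(o.fun).max()
za=lambda x,y:(140+(x+.5)/6-.5,235+(y+.5)/6-.5)
zt=lambda x,y:(300+(x+.5)/9-.5,115+(y+.5)/9-.5)
W=[atz(za(*q),.086,K,Rc,c) for q in [(412,190),(290,80),(210,130),(372,268),(345,95),(398,145),(402,225)]]
T=[atz(zt(*q),.086,Kt,Rt,ct) for q in [(165,305),(180,370),(270,413),(340,395),(378,335),(190,240),(225,203),(380,300)]]
cw,e=circ(W);print('wrist circ',cw,e);ctp,e=circ(T);print('top circ',ctp,e)
ear=atz(za(322,312),.084,K,Rc,c);print('ear w',ear,np.arctan2(*(ear[:2]-cw[:2])[::-1]),np.hypot(*(ear[:2]-cw[:2])))
ear=atz(zt(290,178),.084,Kt,Rt,ct);print('ear t',ear,np.arctan2(*(ear[:2]-ctp[:2])[::-1]),np.hypot(*(ear[:2]-ctp[:2])))
# grip top corners in top
G=[atz(zt(*q),.172,Kt,Rt,ct)[:2] for q in [(305,262),(352,272),(388,140),(338,128)]];G=np.array(G)
print('grip top',G.mean(0),[np.linalg.norm(G[i]-G[i-1]).round(4) for i in range(4)])
for a,b in [(0,3),(1,2)]: d=G[b]-G[a];print(np.arctan2(d[1],d[0]))
d=(G[1]-G[0]);print(np.arctan2(d[1],d[0]))
# hub wrist
zb=lambda x,y:(370+(x+.5)/6-.5,110+(y+.5)/6-.5)
H=[atz(zb(*q),.085,K,Rc,c) for q in [(172,340),(215,250),(300,215),(370,235),(432,300),(425,370),(310,462),(200,425)]]
ch,e=circ(H);print('hub',ch,e)
B=[atz(zb(*q),.085,K,Rc,c) for q in [(300,288),(252,330),(345,305),(360,340),(340,375)]]
cb,e=circ(B);print('bore',cb,e)
k=atz(zb(252,412),.085,K,Rc,c);a=atz(zb(193,438),.065,K,Rc,c);b=atz(zb(100,597),.065,K,Rc,c)
for q in (k,a,b):print('keyway',np.arctan2(*(q[:2]-ch[:2])[::-1]))
print(np.arctan2(*(b-a)[:2][::-1]))
```

```text
wrist circ [ 0.58485963 -0.4043615   0.02450326] 0.001235085783546766
top circ [ 0.58287652 -0.40596871  0.02591523] 0.001384896676977082
ear w [ 0.61659162 -0.41643698  0.084     ] -0.36362402279015976 0.03395197420210005
ear t [ 0.61480975 -0.41257699  0.084     ] -0.20406005590383558 0.032609824771583945
grip top [ 0.58258985 -0.40569282] [np.float64(0.0309), np.float64(0.0102), np.float64(0.0306), np.float64(0.011)]
-0.2924971634162835
-0.31816577734391915
-1.8141329220885993
hub [ 0.57895997 -0.09016975  0.02567136] 0.001943243761674155
bore [ 0.57923322 -0.08981138  0.01096088] 0.0005030775624718029
keyway -0.9025061256665812
keyway -0.731123409332624
keyway -0.7844312228172685
-0.8199386557471748
```

>>> arm_command([
  [[1, -0.022, 0.032, 0, -0.03], [1, -0.044, 0.064, 0.01, -0.06], [1, -0.067, 0.096, 0.025, -0.09], [1, -0.09, 0.128, 0.045, -0.117], [1, -0.09, 0.128, 0.056, -0.117]],
])

```text
time_s: 3.63
tcp_pos: [0.583, -0.4063, 0.2151]
eef_rot: [-0.002, 0.805, 0.593, -0.001]
ft_force: [-0.3, 0.4, -2.0]
finger_gap: 0.0854
```

Run:
```python
from h import *
s=r.sense(); print(s['time_s'],s['tcp_pos'],s['joint_positions'].round(2)); print(q2R(s['eef_rot']).round(3))
p,K,Rc,c=cam('wrist'); np.savez('w2.npz',K=K,Rc=Rc,c=c); cv2.imwrite('pics/w2.png',p['image'])
pt,Kt,Rt,ct=cam('top'); 
im=p['image'].copy()
yaw=-.3
def box(im,x,y,yaw,z,hx,hy,K,Rc,c,col):
    q=[proj((x+np.cos(yaw)*a-np.sin(yaw)*b,y+np.sin(yaw)*a+np.cos(yaw)*b,z),K,Rc,c) for a,b in [(hx,hy),(-hx,hy),(-hx,-hy),(hx,-hy)]]
    cv2.polylines(im,[np.round(q).astype(int)],True,col,1)
box(im,.583,-.405,yaw,.172,.017,.007,K,Rc,c,(0,255,0))
box(im,.583,-.405,yaw,.086,.034,.0045,K,Rc,c,(255,0,0))
cv2.imwrite('pics/w2o.png',im); t=pt['image'][105:185,280:380]; cv2.imwrite('pics/t2.png',cv2.resize(t,None,fx=6,fy=6))
```

```text
3.6333 [ 0.58295585 -0.40632051  0.21508089] [-0.77  0.77  0.82 -0.    1.56 -2.04]
[[ 0.296  0.955 -0.003]
 [ 0.955 -0.296  0.002]
 [ 0.001 -0.004 -1.   ]]
```

View pics/w2.png

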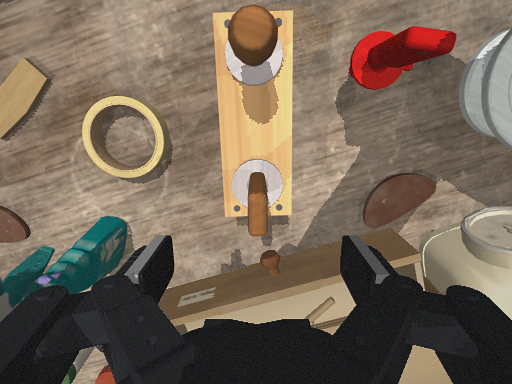

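View pics/w2o.png

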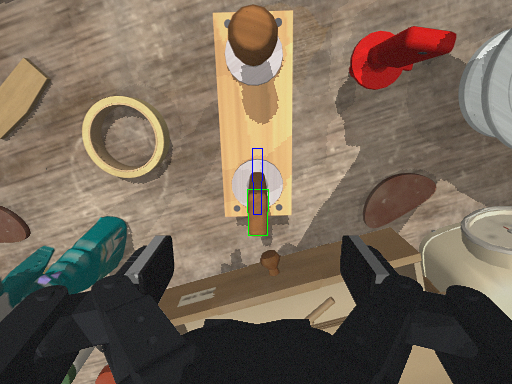

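>>> arm_command([
  [[1, 0.001, 0, 0.035, 0], [1, 0.001, 0, 0.07, 0], [1, 0.001, 0, 0.096, 0], [0.6, 0.001, 0, 0.096, 0], [0, 0.001, 0, 0.096, 0]],
])

```text
time_s: 4.15
tcp_pos: [0.5826, -0.4012, 0.1265]
eef_rot: [0.001, 0.805, 0.594, 0.0]
ft_force: [0.9, 0.0, 0.8]
finger_gap: 0.0641
```

>>> arm_command([
  [[0, 0, 0, 0, 0], [0, 0, 0, 0, 0], [0, 0, 0, 0, 0], [0, 0, 0, 0, 0], [0, 0, 0, 0, 0]],
])

```text
time_s: 4.57
tcp_pos: [0.5825, -0.4028, 0.1255]
eef_rot: [0.001, 0.805, 0.593, 0.0]
ft_force: [-0.8, 0.0, 6.0]
finger_gap: 0.0132
```

Run:
```python
from h import *
s=r.sense(); print(s['time_s'],s['tcp_pos'],s['finger_gap'],s['ft_force'])
p,K,Rc,c=cam('wrist'); cv2.imwrite('pics/w3.png',p['image'])
```

```text
4.5667 [ 0.58251203 -0.40283503  0.12549656] 0.013174442137718635 [-0.79219714  0.02532248  6.00281012]
```

View pics/w3.png

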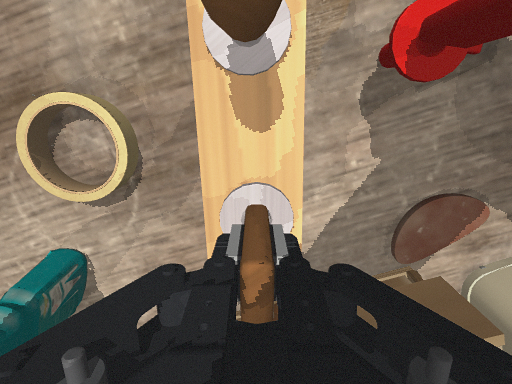

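>>> arm_command([
  [[0, 0, 0, -0.02, 0], [0, 0, 0, -0.05, 0], [0, 0, 0, -0.08, 0], [0, 0, 0, -0.1, 0], [0, 0, 0, -0.1, 0]],
])

```text
time_s: 5.03
tcp_pos: [0.5832, -0.4033, 0.2293]
eef_rot: [0.004, 0.805, 0.593, 0.001]
ft_force: [0.2, 0.5, -1.0]
finger_gap: 0.0135
```

>>> arm_command([
  [[0, 0.03, -0.01, 0, 0.06], [0, 0.06, -0.02, 0, 0.12], [0, 0.09, -0.03, 0, 0.18], [0, 0.12, -0.04, 0, 0.24], [0, 0.15, -0.05, 0, 0.3]],
])

```text
time_s: 5.45
tcp_pos: [0.5782, -0.2426, 0.2224]
eef_rot: [-0.001, 0.885, 0.465, -0.001]
ft_force: [0.2, -0.2, -1.0]
finger_gap: 0.0133
```

Run:
```python
from h import *
s=r.sense(); print(s['time_s'],s['tcp_pos'],s['finger_gap'],s['ft_force']);A=q2R(s['eef_rot']);print(A.round(3))
d=np.array([.577,-.090,s['tcp_pos'][2]])-s['tcp_pos'];print('tool delta',A.T@d, 'yaw',np.arctan2(A[1,0],A[0,0]),'turn needed',np.arctan2(A[1,0],A[0,0])-(-.8+np.pi/2))
p,K,Rc,c=cam('wrist'); cv2.imwrite('pics/w4.png',p['image']);np.savez('w4.npz',K=K,Rc=Rc,c=c)
p,K,Rc,c=cam('side'); cv2.imwrite('pics/s4.png',p['image'])
```

```text
5.45 [ 0.57822627 -0.24264089  0.22238416] 0.013298623405669233 [ 0.17502318 -0.23638582 -1.02395669]
[[ 0.568  0.823 -0.002]
 [ 0.823 -0.568  0.002]
 [ 0.    -0.003 -1.   ]]
tool delta [ 0.12493856 -0.08769861  0.00023678] yaw 0.9668053921872928 turn needed 0.19600906539239626
```

View pics/w4.png

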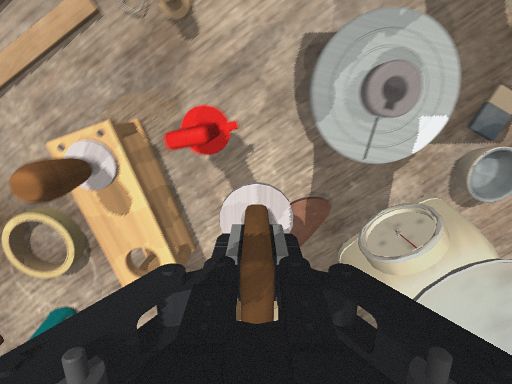

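View pics/s4.png

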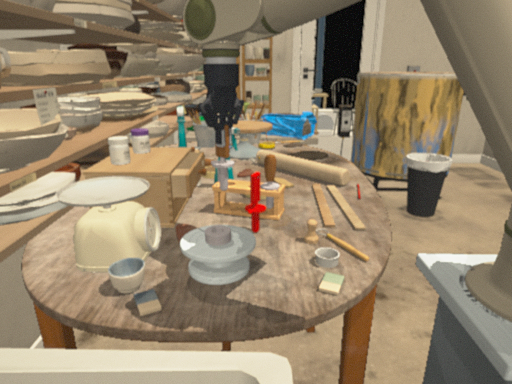

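Run:
```python
import cv2
i=cv2.imread('pics/w4.png')
cv2.imwrite('pics/w4b.png',cv2.resize(i[45:165,335:455],None,fx=6,fy=6,interpolation=cv2.INTER_CUBIC)[:600])
cv2.imwrite('pics/w4c.png',cv2.resize(i[170:270,205:305],None,fx=6,fy=6,interpolation=cv2.INTER_CUBIC))
```

```text
(no output)
```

View pics/w4b.png

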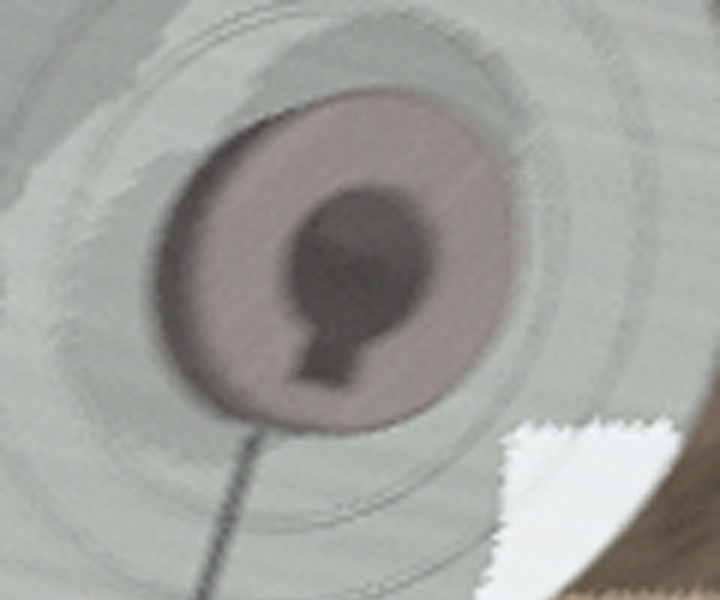

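View pics/w4c.png

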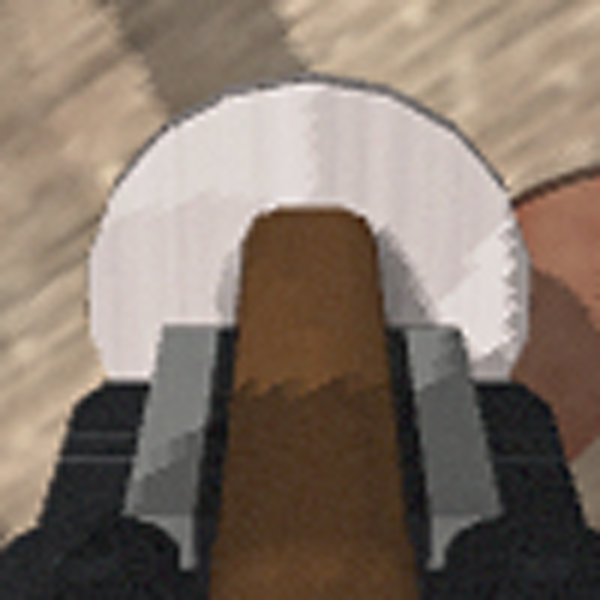

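Run:
```python
from h import *
from scipy.optimize import least_squares
w=np.load('w4.npz');K,Rc,c=w['K'],w['Rc'],w['c']
def circ(P,rad):
    P=np.array(P)[:,:2]
    f=lambda v:np.hypot(P[:,0]-v[0],P[:,1]-v[1])-v[2]
    o=least_squares(f,[*P.mean(0),rad]);g=least_squares(lambda v:f([*v,rad]),P.mean(0));return o.x.round(4),np.abs(o.fun).max().round(4),g.x.round(4)
zb=lambda x,y:(335+(x+.5)/6-.5,45+(y+.5)/6-.5)
zc=lambda x,y:(205+(x+.5)/6-.5,170+(y+.5)/6-.5)
print('hub',circ([atz(zb(*q),.085,K,Rc,c) for q in [(195,270),(215,190),(280,110),(380,90),(470,125),(515,200),(510,290),(450,385),(350,432),(265,415)]],.026))
print('bore',circ([atz(zb(*q),.085,K,Rc,c) for q in [(287,265),(305,215),(360,184),(415,205),(435,255),(415,310),(300,310)]],.0115))
h=np.array([.5775,-.0895])
kb=atz(zb(325,385),.085,K,Rc,c);km=atz(zb(333,355),.085,K,Rc,c);a=atz(zb(258,432),.065,K,Rc,c);b=atz(zb(203,598),.065,K,Rc,c)
hb=circ([atz(zb(*q),.085,K,Rc,c) for q in [(287,265),(305,215),(360,184),(415,205),(435,255),(415,310),(300,310)]],.0115)[2]
for q in(kb,km,a,b):print('kw',np.arctan2(*(q[:2]-hb)[::-1]))
print('line',np.arctan2(*(b-a)[:2][::-1]))
s=r.sense();A=q2R(s['eef_rot']);t=s['tcp_pos']
zt=t[2]-.0395
C=[atz(zc(*q),zt,K,Rc,c) for q in [(90,280),(110,195),(170,125),(250,85),(320,78),(400,100),(480,160),(525,240),(530,290),(520,360),(98,350)]]
C=[(A.T@(q-t)) for q in C]
print('collar in tool frame',circ(C,.026))
```

```text
hub (array([ 0.5785, -0.0862,  0.0253]), np.float64(0.001), array([ 0.5785, -0.0863]))
bore (array([ 0.5789, -0.0852,  0.0115]), np.float64(0.0004), array([ 0.5789, -0.0852]))
kw -0.7775897152925264
kw -0.7856713185416746
kw -0.7822402048177444
kw -0.805105344113486
line -0.8259979496237676
collar in tool frame (array([-0.0024,  0.0033,  0.0254]), np.float64(0.0004), array([-0.0025,  0.004 ]))
```

>>> arm_command([
  [[0, 0.03, -0.02, 0, 0.05], [0, 0.06, -0.041, 0, 0.1], [0, 0.09, -0.062, 0, 0.15], [0, 0.124, -0.085, 0, 0.19], [0, 0.124, -0.085, 0, 0.19]],
])

```text
time_s: 5.97
tcp_pos: [0.5784, -0.0881, 0.2231]
eef_rot: [-0.002, 0.924, 0.382, -0.0]
ft_force: [1.0, 0.6, -1.3]
finger_gap: 0.0133
```

>>> arm_command([
  [[0, 0, 0, 0, 0], [0, 0, 0, 0, 0], [0, 0, 0, 0, 0], [0, 0, 0, 0, 0], [0, 0, 0, 0, 0]],
])

```text
time_s: 6.38
tcp_pos: [0.5789, -0.0951, 0.2238]
eef_rot: [-0.0, 0.925, 0.38, -0.0]
ft_force: [0.5, 0.2, -1.8]
finger_gap: 0.0132
```

Run:
```python
from h import *
s=r.sense(); print(s['time_s'],s['tcp_pos'],s['finger_gap'],s['ft_force']);A=q2R(s['eef_rot']);print(A.round(3),np.arctan2(A[1,0],A[0,0]))
for n in ['wrist','side','top']:
    p,K,Rc,c=cam(n); cv2.imwrite(f'pics/{n}5.png',p['image']);np.savez(f'{n}5.npz',K=K,Rc=Rc,c=c)
    for t in ['key_tool','tool_collar','hub_mouth']: print(n,t,[(np.round(m['at'],1).tolist(),round(m['confidence'],2)) for m in r.mark_of(t,p)][:3])
    print(proj(s['tcp_pos']-[0,0,.1055],K,Rc,c))
i=cv2.imread('pics/side5.png');cv2.imwrite('pics/s5.png',cv2.resize(i[120:290,150:290],None,fx=3.5,fy=3.5,interpolation=cv2.INTER_CUBIC))
i=cv2.imread('pics/top5.png');cv2.imwrite('pics/t5.png',cv2.resize(i[90:210,120:250],None,fx=5,fy=5,interpolation=cv2.INTER_CUBIC))
```

```text
6.3833 [ 0.57888452 -0.09512281  0.22381076] 0.013233768023319142 [ 0.51270032  0.1589304  -1.84088434]
[[ 0.712  0.702 -0.   ]
 [ 0.702 -0.712  0.   ]
 [-0.    -0.    -1.   ]] 0.7787110002909752
wrist key_tool [([135.1, 212.6], 0.97), ([257.5, 191.2], 0.79)]
wrist tool_collar [([254.2, 217.6], 0.94), ([117.9, 229.2], 0.56), ([259.6, 257.3], 0.38)]
wrist hub_mouth [([263.2, 174.4], 0.68), ([89.6, 281.2], 0.24)]
[256.00387051 189.03678124]
side key_tool [([257.9, 230.4], 0.78), ([214.3, 213.5], 0.6)]
side tool_collar [([217.2, 183.7], 0.77), ([252.5, 210.9], 0.76)]
side hub_mouth [([216.2, 230.2], 0.63)]
[217.43526793 213.4785114 ]
top key_tool [([260.9, 192.7], 0.73), ([318.3, 183.3], 0.47)]
top tool_collar [([262.2, 189.0], 0.82), ([178.4, 137.3], 0.46)]
top hub_mouth [([179.6, 156.0], 0.71), ([183.7, 165.9], 0.29)]
[180.49119449 150.00753768]
```

View pics/s5.png

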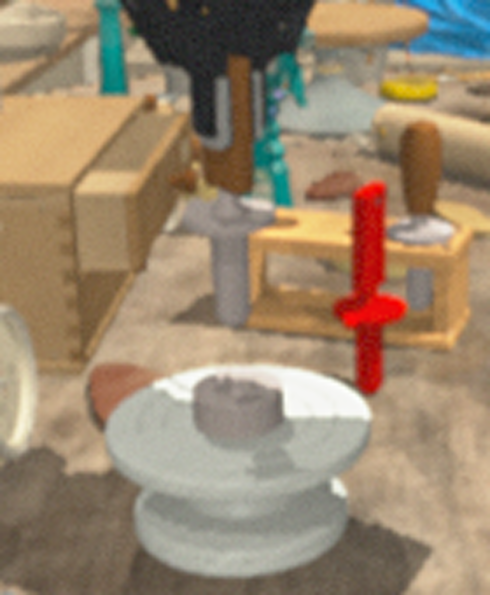

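View pics/t5.png

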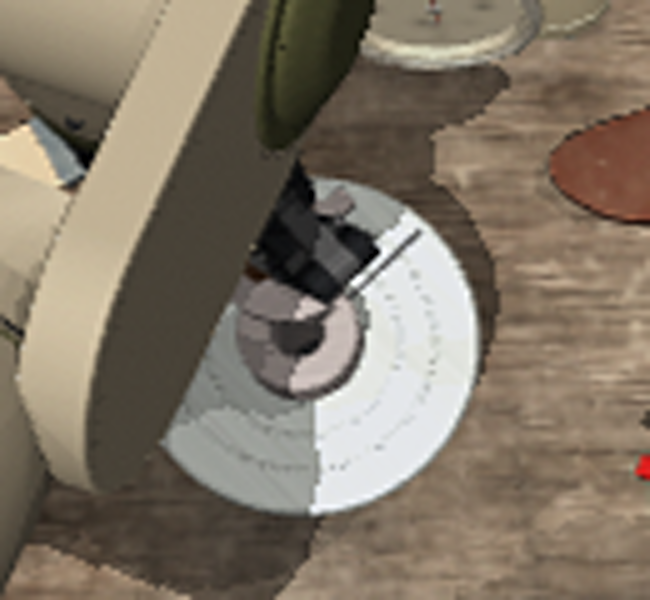

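View pics/wrist5.png

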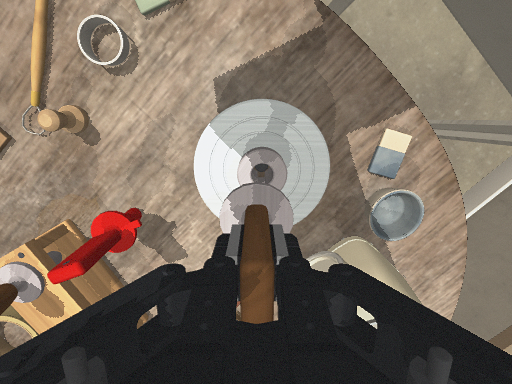

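Run:
```python
import cv2
i=cv2.imread('pics/wrist5.png');cv2.imwrite('pics/w5a.png',cv2.resize(i[140:240,210:310],None,fx=6,fy=6,interpolation=cv2.INTER_CUBIC))
i=cv2.imread('pics/side5.png');cv2.imwrite('pics/s5a.png',cv2.resize(i[165:255,185:265],None,fx=7,fy=6.6667,interpolation=cv2.INTER_CUBIC))
i=cv2.imread('pics/top5.png');cv2.imwrite('pics/t5a.png',cv2.resize(i[120:180,150:210],None,fx=9,fy=9,interpolation=cv2.INTER_CUBIC))
```

```text
(no output)
```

View pics/w5a.png

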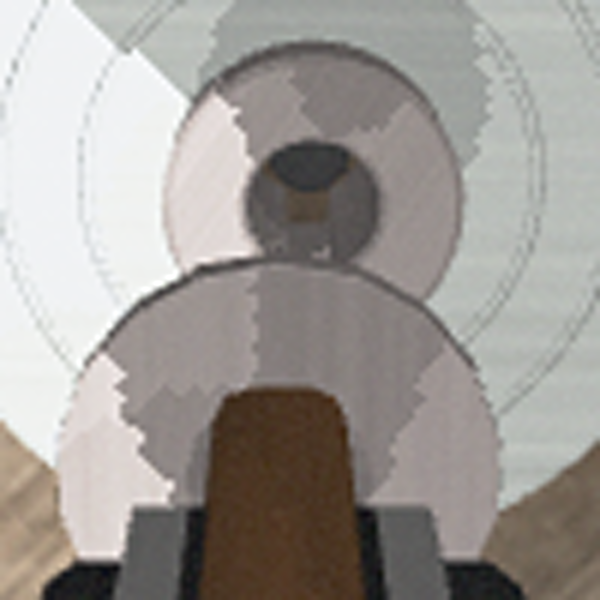

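View pics/s5a.png

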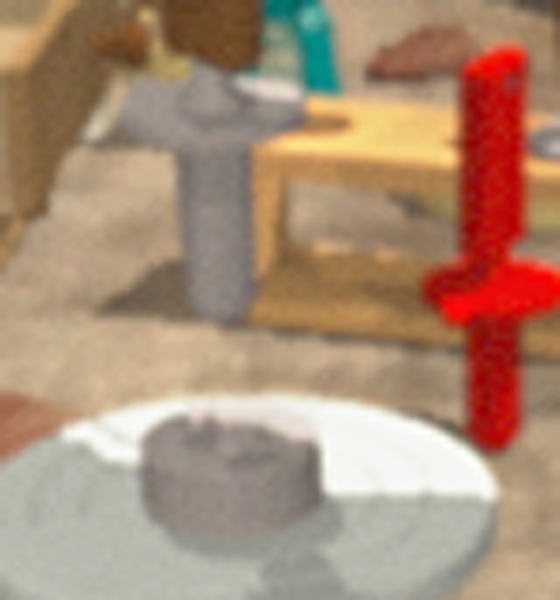

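View pics/t5a.png

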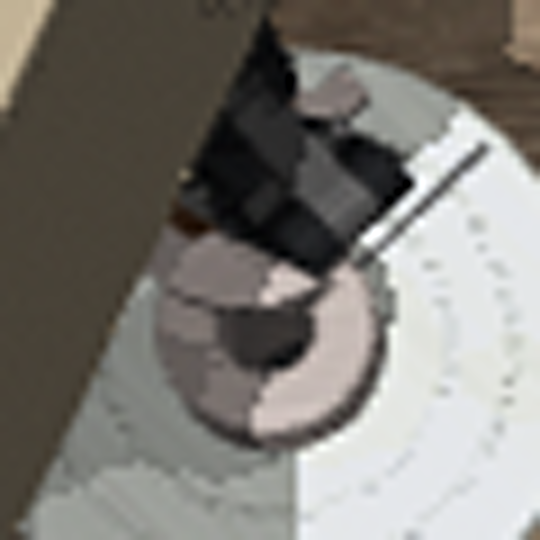

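Run:
```python
from h import *
from scipy.optimize import least_squares
L=lambda n:(lambda w:(w['K'],w['Rc'],w['c']))(np.load(n))
s=r.sense();t=s['tcp_pos'];A=q2R(s['eef_rot']);print(s['time_s'],t)
def circ(P,rad):
    P=np.array(P)[:,:2]
    f=lambda v:np.hypot(P[:,0]-v[0],P[:,1]-v[1])-v[2]
    o=least_squares(f,[*P.mean(0),rad]);g=least_squares(lambda v:f([*v,rad]),P.mean(0));return o.x.round(4),np.abs(o.fun).max().round(4),g.x.round(4)
C=L('wrist5.npz');za=lambda x,y:(210+(x+.5)/6-.5,140+(y+.5)/6-.5)
hub=circ([atz(za(*q),.085,*C) for q in [(163,200),(185,120),(240,60),(310,42),(390,62),(445,130),(463,200),(440,280),(175,260)]],.026)
bore=circ([atz(za(*q),.085,*C) for q in [(247,205),(262,160),(310,140),(360,160),(381,205),(372,240),(255,240)]],.0115)
col=circ([atz(za(*q),t[2]-.0395,*C) for q in [(58,460),(85,370),(150,300),(220,265),(290,257),(360,268),(430,310),(480,370),(500,440),(497,520),(65,520)]],.026)
print('wrist',hub,bore,col,sep='\n'); d=np.r_[bore[2]-col[2],0];print('bore-col tool frame',A.T@d,'bore-tcp',A.T@np.r_[bore[2]-t[:2],0],'hub-tcp',A.T@np.r_[hub[2]-t[:2],0])
S=L('side5.npz');zs=lambda x,y:(185+(x+.5)/7-.5,165+(y+.5)/6.6667-.5)
# side: lateral
def lat(px,y):  # x at given world y
    d=ray(px,S[0],S[1]);return S[2]+d*(y-S[2][1])/d[1]
print('side hub x',[lat(zs((143+322)/2,460),-.09+.02)], 'shaft', lat(zs(216,150),-.09),lat(zs(220.5,300),-.09),lat(zs(221,318),-.085))
print('nose pred',(proj(t-[0,0,.1055],*S)-[185,165])*[7,6.6667],'shaft top pred',(proj(t-[0,0,.0455],*S)-[185,165])*[7,6.6667])
T=L('top5.npz');zt=lambda x,y:(150+(x+.5)/9-.5,120+(y+.5)/9-.5)
print('top hub',circ([atz(zt(*q),.085,*T) for q in [(157,340),(170,385),(205,425),(255,440),(310,430),(360,390),(380,340),(372,280)]],.026))
print('top bore',circ([atz(zt(*q),.085,*T) for q in [(220,330),(235,358),(268,372),(298,358),(313,325)]],.0115))
```

```text
6.9833 [ 0.57896287 -0.0940548   0.22416943]
wrist
(array([ 0.5773, -0.0853,  0.0258]), np.float64(0.0009), array([ 0.5774, -0.0854]))
(array([ 0.5786, -0.0865,  0.0115]), np.float64(0.0003), array([ 0.5785, -0.0865]))
(array([ 0.5807, -0.0963,  0.0256]), np.float64(0.0003), array([ 0.581 , -0.0967]))
bore-col tool frame [ 5.39723188e-03 -9.00887828e-03 -3.45060878e-07] bore-tcp [ 4.98474860e-03 -5.69574778e-03 -2.57567580e-07] hub-tcp [ 4.97653507e-03 -7.25136101e-03 -2.93588686e-07]
side hub x [array([ 0.57633085, -0.07      ,  0.08683849])] shaft [ 0.58029012 -0.09        0.17471775] [ 0.5806177 -0.09       0.1286146] [ 0.58000616 -0.085       0.12500326]
nose pred [226.28879583 323.45045777] shaft top pred [219.14004104 129.66253745]
top hub (array([ 0.5748, -0.0881,  0.0264]), np.float64(0.0005), array([ 0.5743, -0.0882]))
top bore (array([ 0.5756, -0.0877,  0.0108]), np.float64(0.0003), array([ 0.5765, -0.0877]))
```

>>> arm_command([
  [[0, 0.0042, -0.0089, 0, 0], [0, 0.0042, -0.0089, 0.01, 0], [0, 0.0042, -0.0089, 0.02, 0], [0, 0.0042, -0.0089, 0.028, 0], [0, 0.0042, -0.0089, 0.028, 0]],
])

```text
time_s: 7.4
tcp_pos: [0.5748, -0.0845, 0.1935]
eef_rot: [-0.001, 0.925, 0.38, -0.002]
ft_force: [0.3, 0.3, -1.7]
finger_gap: 0.0132
```

Run:
```python
from h import *
s=r.sense(); print(s['time_s'],s['tcp_pos'],s['ft_force'])
for n in ['wrist','side','top']:
    p,K,Rc,c=cam(n); cv2.imwrite(f'pics/{n}6.png',p['image']);np.savez(f'{n}6.npz',K=K,Rc=Rc,c=c)
print(r.sense()['tcp_pos'])
a=cv2.imread('pics/wrist6.png');b=cv2.imread('pics/side6.png');c=cv2.imread('pics/top6.png')
R_=lambda i:cv2.resize(i,(400,400),interpolation=cv2.INTER_CUBIC)
cv2.imwrite('pics/c6.png',np.hstack([R_(a[150:250,205:305]),R_(b[180:260,180:260])]))
cv2.imwrite('pics/c6t.png',R_(c[120:180,150:210]))
```

```text
7.4 [ 0.5747685  -0.08450903  0.19352268] [ 0.30882456  0.34096322 -1.68279166]
[ 0.575796   -0.08493897  0.19617592]
```

View pics/c6.png

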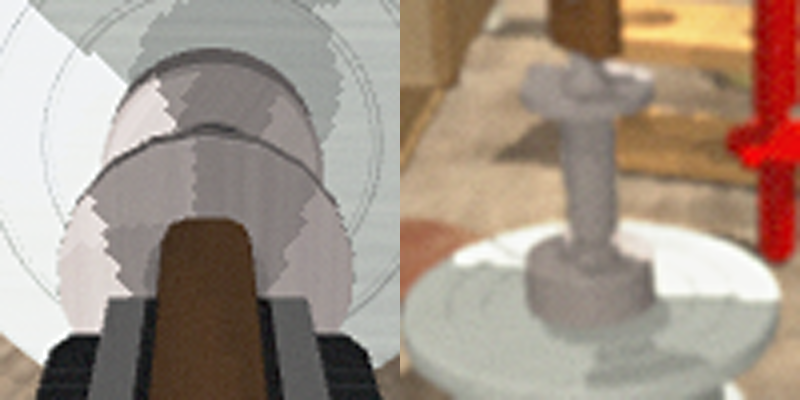

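View pics/c6t.png

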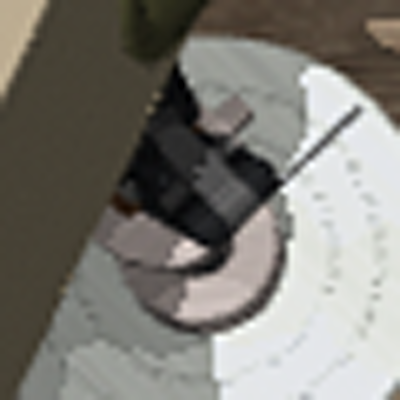

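Run:
```python
from h import *
from scipy.optimize import least_squares
w=np.load('wrist6.npz');C=(w['K'],w['Rc'],w['c'])
s=r.sense();t=np.array([.5748,-.0845,.1935]);A=q2R(s['eef_rot'])
def circ(P,rad):
    P=np.array(P)[:,:2]
    f=lambda v:np.hypot(P[:,0]-v[0],P[:,1]-v[1])-v[2]
    o=least_squares(f,[*P.mean(0),rad]);g=least_squares(lambda v:f([*v,rad]),P.mean(0));return o.x.round(4),np.abs(o.fun).max().round(4),g.x.round(4)
za=lambda x,y:(205+(x+.5)/4-.5,150+(y+.5)/4-.5)
# hub top face lit boundary vs silhouette: use z=.085
hub=circ([atz(za(*q),.085,*C) for q in [(104,150),(120,110),(150,78),(185,65),(213,62),(250,68),(290,90),(315,130),(322,165)]],.026)
col=circ([atz(za(*q),t[2]-.0395,*C) for q in [(57,265),(70,210),(105,165),(150,140),(205,130),(255,140),(305,168),(340,215),(354,260),(350,310)]],.026)
print(hub,col); print(A.T@np.r_[hub[2]-col[2],0],'hub-tcp',A.T@np.r_[hub[2]-t[:2],0],'col-tcp',A.T@np.r_[col[2]-t[:2],0])
print(w['c'],w['Rc'].round(3)); print(s['tcp_pos'],s['ft_force'])
```

```text
(array([ 0.5781, -0.0859,  0.0254]), np.float64(0.0003), array([ 0.5785, -0.0864])) (array([ 0.5763, -0.0861,  0.0258]), np.float64(0.0003), array([ 0.5764, -0.0864]))
[1.49311188e-03 1.47669119e-03 1.63299462e-07] hub-tcp [1.29466699e-03 3.95270000e-03 3.14671571e-07] col-tcp [-1.98444889e-04  2.47600881e-03  1.51372109e-07]
[ 0.52600465 -0.03416008  0.33565259] [[ 0.712  0.676  0.191]
 [ 0.703 -0.684 -0.195]
 [-0.001  0.273 -0.962]]
[ 0.575796   -0.08493897  0.19617592] [ 0.9979072   0.23326818 -3.33304904]
```

>>> arm_command([
  [[0, 0.001, 0.0005, 0.003, 0], [0, 0.001, 0.0005, 0.006, 0], [0, 0.001, 0.0005, 0.009, 0], [0, 0.001, 0.0005, 0.012, 0], [0, 0.001, 0.0005, 0.012, 0]],
])

```text
time_s: 7.97
tcp_pos: [0.5765, -0.0844, 0.1834]
eef_rot: [-0.0, 0.925, 0.38, -0.0]
ft_force: [-0.1, -0.5, -1.3]
finger_gap: 0.0134
```

>>> arm_command([
  [[0, 0, 0, 0.002, 0], [0, 0, 0, 0.004, 0], [0, 0, 0, 0.006, 0], [0, 0, 0, 0.008, 0], [0, 0, 0, 0.008, 0]],
])

```text
time_s: 8.38
tcp_pos: [0.5766, -0.0844, 0.1757]
eef_rot: [-0.0, 0.925, 0.38, -0.0]
ft_force: [-0.4, 0.1, -1.4]
finger_gap: 0.013
```

>>> arm_command([
  [[0, 0, 0, 0.002, 0], [0, 0, 0, 0.004, 0], [0, 0, 0, 0.006, 0], [0, 0, 0, 0.008, 0], [0, 0, 0, 0.008, 0]],
])

```text
time_s: 8.8
tcp_pos: [0.5766, -0.0844, 0.1677]
eef_rot: [-0.0, 0.925, 0.38, -0.0]
ft_force: [0.9, -1.2, -2.0]
finger_gap: 0.0134
```

>>> arm_command([
  [[0, 0, 0, 0.005, 0], [0, 0, 0, 0.01, 0], [0, 0, 0, 0.015, 0], [0, 0, 0, 0.02, 0], [0, 0, 0, 0.022, 0]],
])

```text
time_s: 9.22
tcp_pos: [0.5764, -0.0844, 0.1451]
eef_rot: [-0.0, 0.925, 0.38, -0.001]
ft_force: [-0.0, -0.7, -1.7]
finger_gap: 0.0135
```

Run:
```python
from h import *
s=r.sense(); print(s['time_s'],s['tcp_pos'],s['ft_force'],s['wrist_torque'])
p,K,Rc,c=cam('side'); cv2.imwrite('pics/s7.png',cv2.resize(p['image'][150:270,170:290],None,fx=5,fy=5,interpolation=cv2.INTER_CUBIC))
```

```text
9.2167 [ 0.57639651 -0.08435628  0.14505596] [-0.04969302 -0.733886   -1.72239521] [-0.03282881  0.02947129  0.03290085]
```

View pics/s7.png

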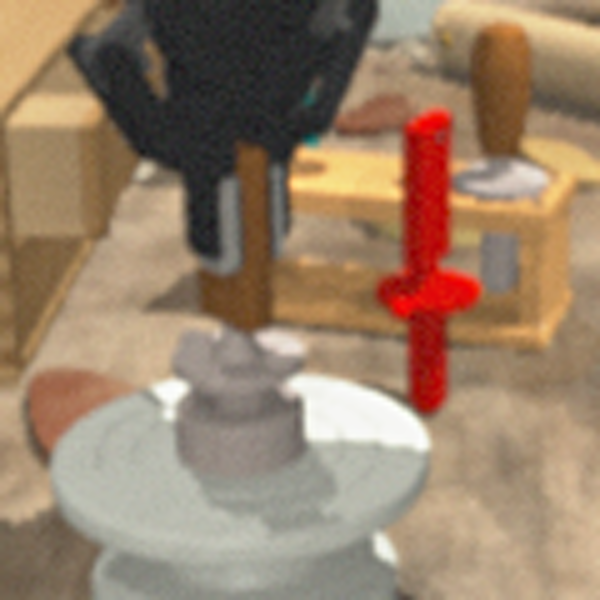

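>>> arm_command([
  [[0, 0, 0, 0.003, 0], [0, 0, 0, 0.006, 0], [0, 0, 0, 0.009, 0], [0, 0, 0, 0.012, 0], [0, 0, 0, 0.012, 0]],
])

```text
time_s: 9.68
tcp_pos: [0.577, -0.0845, 0.1344]
eef_rot: [0.0, 0.925, 0.38, 0.0]
ft_force: [-1.4, 0.1, 5.2]
finger_gap: 0.0129
```

>>> arm_command([
  [[0, 0, 0, 0.001, 0], [0, 0, 0, 0.002, 0], [0, 0, 0, 0.003, 0], [0, 0, 0, 0.004, 0], [0, 0, 0, 0.004, 0]],
])

```text
time_s: 10.1
tcp_pos: [0.577, -0.0846, 0.131]
eef_rot: [0.0, 0.925, 0.38, 0.0]
ft_force: [-2.4, 0.7, 7.3]
finger_gap: 0.0133
```

>>> arm_command([
  [[0, 0, 0, 0.0005, 0], [0, 0, 0, 0.001, 0], [0, 0, 0, 0.0015, 0], [0, 0, 0, 0.002, 0], [0, 0, 0, 0.002, 0]],
])

```text
time_s: 10.52
tcp_pos: [0.5771, -0.0846, 0.1304]
eef_rot: [0.001, 0.925, 0.38, 0.001]
ft_force: [-6.2, 0.9, 17.3]
finger_gap: 0.0133
```

>>> arm_command([
  [[0, 0, 0, 0.0005, 0], [0, 0, 0, 0.0005, 0], [0, 0, 0, 0.0005, 0], [0, 0, 0, 0.0005, 0], [0, 0, 0, 0.0005, 0]],
])

```text
time_s: 10.93
tcp_pos: [0.5771, -0.0846, 0.1304]
eef_rot: [0.001, 0.925, 0.38, 0.001]
ft_force: [-8.2, 1.2, 21.2]
finger_gap: 0.0135
```

Run:
```python
from h import *
s=r.sense(); print(s['time_s'],s['tcp_pos'],s['ft_force'],s['finger_gap'])
p,K,Rc,c=cam('side'); a=cv2.resize(p['image'][160:260,180:280],None,fx=4,fy=4,interpolation=cv2.INTER_CUBIC)
p,K,Rc,c=cam('wrist'); b=cv2.resize(p['image'][140:240,205:305],None,fx=4,fy=4,interpolation=cv2.INTER_CUBIC)
cv2.imwrite('pics/f8.png',np.hstack([a,b])); s=r.sense();print(s['tcp_pos'],s['ft_force'])
```

```text
10.9333 [ 0.57711252 -0.08459839  0.13044917] [-8.20597863  1.236438   21.18188962] 0.013452622767619654
[ 0.57713227 -0.08459282  0.13044206] [-7.84627909  1.81634686 20.54349861]
```

View pics/f8.png

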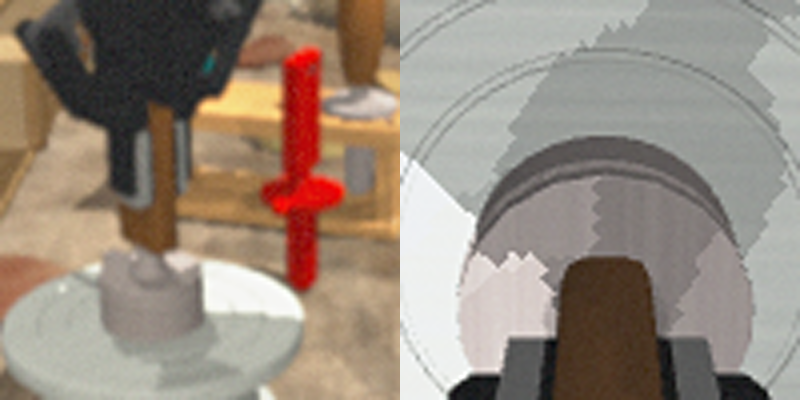

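```bash
python3 -c "
from workcell import r
print(r.close_job()); s=r.sense(); print(s['time_s'],s['tcp_pos'],s['ft_force'],s['finger_gap'])"
```

```text
the job is handed in; nothing more can be done
None
the job is handed in; nothing more can be done
```

I pulled the release tool out of the stand and put its shaft into the hub. I turned it about 0.5 rad on the way, so the key went straight into the keyway. I then pressed it down until the collar sat on the hub, and handed in at about 11 s, still gripping the tool and pushing it down.

**Last checks:**
- **Seated height:** the TCP stopped at z = 0.1304 m, against 0.1305 m predicted for collar on hub. The upward force rose from about 7 N to about 21 N with no further movement.
- **Grip:** the finger gap was 13.5 mm on the 14 mm grip.
- **Pictures:** the side and wrist views show the collar flush on the hub. The round-knobbed tool and the red look-alike are still where they were.

**What disagreed or stayed unmeasured:**
- The cameras differed by several millimetres on the hub's position, so I aligned the tool and hub mostly by comparing them in the same wrist picture and checking against the side view.
- At the end there was a sideways force of about 8 N, so the shaft probably rests lightly against the bore wall.
- The plunger travel was judged from the height and force, not read directly.
- `close_job()` returned no verdict, and no reading could be taken after the hand-in.

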